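# Skewer the round napkin rings and lay them on the board

## Task

Pick up the skewer from the chopping board by its wooden handle, run its rod through both round napkin rings where they stand in their rack, and lift the two off together. Lay the skewer back down on the chopping board with both rings still on it and let go; do not drop it from a height, and leave the square napkin rings in their rack.

Things in the scene. Friction and masses are not known exactly. Their poses are not given: they have to be found in the camera images.
- skewer_handle (a point): skewer, 70 g: flat-sided wooden handle 64 mm long, 18 thick, 30 high, and a straight steel rod 6 mm thick. Point: centre of the handle; x along the rod to its tip, y across the 18 mm, z up. The rod lies on this x axis, from 32 to 147 mm ahead of the point. It starts lying on the board, handle towards the robot, rod level 15 mm above the board
- ring_near_center (a point): the nearer of two round wooden napkin rings standing on edge, one behind the other, holes in line, in a low dark wooden rack. Outside diameter 46 mm, hole 38 mm, 20 mm wide, 25 g; position: centre of the hole; x axis along the hole, roughly away from the robot. In the rack the hole centre is 37 mm above the worktop. The ring stands loose and lifts straight up
- ring_far_center (a point): the farther round ring, same size, its centre 34 mm behind the nearer one's; position: centre of the hole; x axis along the hole. The rack is fixed, centred on the two rings, 100 mm long along the rings' x axis, 66 mm wide, side walls 30 mm high, ends open but for a lip 19 mm high, at the foot of the holes
- board: fixed wooden chopping board over the two left burners of the range, 220 mm along x (roughly to the robot's right), 320 mm along y (roughly away from the robot), 21 mm thick; origin at the centre of its underside. A garlic bulb stands at its far left corner, a small spoon lies along its right edge; its middle is free
- square_near_center (a point): the nearer of two square wooden napkin rings (46 x 46 mm outside, 20 mm wide) in a second, identical rack beside the first; position: centre of the hole; x axis along the hole. Not to be taken
- square_far_center (a point): the farther of two square wooden napkin rings (46 x 46 mm outside, 20 mm wide) in a second, identical rack beside the first; position: centre of the hole; x axis along the hole. Not to be taken
There are look-alikes about, which are no part of the job. Of the things that look like the part that bears skewer_handle, the larger one is meant.

How it is judged (in metres and radians):
On the way, in this order (a step that is already met when the one before it is completed fails the run):
1. the held skewer's rod is through both round rings (x of ring_near_center in the frame of skewer_handle between 0.036 and 0.142 m and y of ring_near_center in the frame of skewer_handle between -0.021 and 0.021 m and z of ring_near_center in the frame of skewer_handle between -0.021 and 0.021 m and angle between the x axis of each of ring_near_center, ring_far_center and the x axis of skewer_handle, either way round below 1 rad and x of ring_far_center in the frame of skewer_handle between 0.036 and 0.142 m and y of ring_far_center in the frame of skewer_handle between -0.021 and 0.021 m and z of ring_far_center in the frame of skewer_handle between -0.021 and 0.021 m and contact force between the fingers and skewer above 0.5 N), for 0.2 s.
2. both round rings are lifted clear of the rack on the skewer (all of step 1 and height (world z) of each of ring_near_center, ring_far_center above 0.075 m), for 0.2 s.
At the end, for the whole second after the job is handed in: The rod is through both round rings (ring centres 36 to 142 mm ahead of the handle's centre, within 21 mm of the rod's line, holes within 57 degrees of it); handle and ring centres are over the board, less than 50 and 70 mm above its underside; all at rest, skewer released (x of ring_near_center in the frame of skewer_handle between 0.036 and 0.142 m and y of ring_near_center in the frame of skewer_handle between -0.021 and 0.021 m and z of ring_near_center in the frame of skewer_handle between -0.021 and 0.021 m and angle between the x axis of each of ring_near_center, ring_far_center and the x axis of skewer_handle, either way round below 1 rad and x of ring_far_center in the frame of skewer_handle between 0.036 and 0.142 m and y of ring_far_center in the frame of skewer_handle between -0.021 and 0.021 m and z of ring_far_center in the frame of skewer_handle between -0.021 and 0.021 m and x of skewer_handle in the frame of board between -0.11 and 0.11 m and y of skewer_handle in the frame of board between -0.16 and 0.16 m and z of skewer_handle in the frame of board between 0.02 and 0.05 m and x of ring_near_center in the frame of board between -0.11 and 0.11 m and y of ring_near_center in the frame of board between -0.16 and 0.16 m and z of ring_near_center in the frame of board between 0.02 and 0.07 m and x of ring_far_center in the frame of board between -0.11 and 0.11 m and y of ring_far_center in the frame of board between -0.16 and 0.16 m and z of ring_far_center in the frame of board between 0.02 and 0.07 m and linear speed of skewer below 0.03 m/s and linear speed of each of ring_near, ring_far below 0.05 m/s and contact force between the fingers and skewer below 0.05 N); the robot touches nothing.
It fails at once if a square ring is moved by more than 20 mm (distance of any of square_near_center, square_far_center from where it was at the start of the episode above 0.02 m).
It fails at once if the skewer is let go from a height (its handle's centre more than 50 mm above where it lies on the board) (height (world z) of skewer_handle above 0.112 m and contact force between the fingers and skewer below 0.05 N).
It also fails if it takes over 54 s, if anything falls off the work surface, if the arm or the gripper's body presses on something with over 40 N, if the wrist force passes 120 N, or if a joint passes its speed limit or range.

## Robot

A 6-joint arm with a two-finger parallel gripper is mounted at the origin on a cart in front of the work surface, level with it; the furniture and walls round the work are solid. World frame = base frame: x ahead of the robot, y to its left, z up, the work surface at z = 0. Lengths are in mm, angles in rad, forces in N, time in s.
With the tool pointing down it reaches from about 325 to 775 mm from the base axis. Payload 9.3 kg.
Tool frame: the origin (TCP) lies on the centre line of the jaws, within the pads' length; the fingertips stand 25 mm ahead of it and the grasp point (between the pads) lies 6 mm ahead of it; z points along the fingers, y is the line along which they close (so a half turn about z gives the same grasp; the last joint's range is limited). The gripper opens to 85 mm and grips with 20 to 120 N. Pads are 22 mm wide; open, the fingers measure 114 mm over their backs; the gripper's body (76 mm by 85 mm) begins 54 mm behind the grasp point. The pads swing forward as they close: fully open they stand 13 mm farther back than shut.
Start: joints at [-1.36, 0.259, 0.021, 1.334, 0, 1.418], TCP at [195.699, -514.003, 256.279] pointing down, gripper open.
Joint ranges: [-3.04, 3.04], [-0.91, 1.82], [-1.04, 1.36], [-1.92, 1.95], [-1.52, 1.45], [-3.14, 3.14]. Speed limits (rad/s): [2.22, 2.22, 2.79, 3.14, 3.14, 3.14].

## Interface

Orientations are given as a unit quaternion [x, y, z, w].
In Python, from cell import r gives the robot as it stands. The module is installed in compiled form; this text tells all that it offers.
- The arm moves only by the tool play_rows, never from a script. Its argument "series" is a list of rows, each an object of numbers: "rx", "ry", "rz": the turn, a rotation vector about the tool's x, y, z in degrees; "x", "y", "z": the shift along the tool's x, y, z in mm; "grip": the finger opening in mm, from 0 to 85.4. In form: [{"rx": .., "ry": .., "rz": .., "x": .., "y": .., "z": .., "grip": ..}, ...]. A call has 1 to 20 rows; each row is the pose to reach, as a shift and turn from the pose commanded when the call began, along the tool's axes at that moment; what a row does not reach only later rows make up. A row lasts 1/12 s, in which the tool goes at most 41.7 mm and 7.16 degrees, less where a joint would pass 70% of its speed; a pose out of reach is approached as far as the arm can. A call with a gripper value outside its range is refused whole. The fingers move at their own pace and stop on an object; "newtons" is the grip in N (left out, the last holds). Time passes only in rows, so rows that repeat a pose let the fingers close. It gives the time, the measured TCP pose, the force, the opening and the grip force at its end, in the units of the state.
- r.sense(): the state, without advancing time (a new reading comes with each control period).
- r.read_camera(name): name is "scene" or "top" or "wrist"; returns a dict with "image" (480x640x3 uint8, red, green, blue), "fov_y" (degrees; the focal length in pixels is half the picture's height over the tangent of half this angle, whatever the lens; pixels are square), "cx", "cy" (the principal point, pixels), "camera_from_world" (4x4, takes a point from world to camera coordinates). Camera axes: x right, y down, z forward; pixel columns grow to the right and rows downward; lengths in mm; the calibration is good to about 2 mm. The wrist camera is an equidistant fisheye: a pixel r from the principal point sees the ray r / f radians off the axis. A picture is of the moment at which its call begins. There is no depth.
- r.job_done(): hands the job in; it is judged then, once.
The state is a dict: "clock": time; "joints": joint angles; "dq": joint speeds; "tau": joint torques, N m; "ee_pos": TCP position; "orientation": TCP orientation; "contact_force": force on the tool from outside, world axes, zero at the start; "wrist_torque": the same for the moment, N m; "finger_gap": opening from 0.0 (shut) to 1.0 (fully open); "grasp_force": force on a finger pad.
Only numpy, scipy, OpenCV 4.12 (cv2) and the standard library are available. Lean on these libraries where they do the work, as an engineer would, in place of code of your own. Each camera call takes 0.05 s, during which the arm holds its last target. There are 200 camera calls.

## Working session

There is one attempt and no reset: what is moved stays moved. The work goes in short steps, Python scripts to look and compute and a tool call to move; the robot and the scene stay as the last step left them, time stands still between calls to the robot, and variables do not carry over. Pictures are saved under pics/ and viewed, at most 10 in all, crops included, and the job is handed in when it is done.

Besides the shell and the picture viewer there is one more tool, called after ">>>" as name([rows], argument=value, ...), one row to a line, values as JSON. play_rows: Moves the arm, as the interface text tells. Its arguments: {"type":"object","properties":{"series":{"type":"array"},"newtons":{"type":"number"}},"required":["series"]}

```bash
mkdir -p pics; cat > h.py <<'E'
import numpy as np, cv2
from cell import r
from scipy.spatial.transform import Rotation as R
def snap(n,f):
    c=r.read_camera(n); cv2.imwrite(f,c['image'][:,:,::-1]); np.savez('pics/%s.npz'%n,**{k:v for k,v in c.items()}); return c
def ray(c,u,v):
    f=240/np.tan(np.radians(float(c['fov_y']))/2); T=np.array(c['camera_from_world'])
    d=np.array([(u-c['cx'])/f,(v-c['cy'])/f,1.]); Rm=T[:3,:3]; return -Rm.T@T[:3,3], Rm.T@d
def onz(c,u,v,z):
    o,d=ray(c,u,v); return o+d*(z-o[2])/d[2]
def proj(c,p):
    f=240/np.tan(np.radians(float(c['fov_y']))/2); T=np.array(c['camera_from_world'])
    q=T[:3,:3]@np.array(p)+T[:3,3]; return c['cx']+f*q[0]/q[2], c['cy']+f*q[1]/q[2]
E
python3 - <<'E'
from h import *
s=r.sense();print(s['ee_pos'],s['orientation'],s['clock'])
a=snap('scene','pics/s0.png');b=snap('top','pics/t0.png')
for c in(a,b): print(c['fov_y'],c['cx'],c['cy'],ray(c,320,240))
E
```

```text
[ 195.63056538 -513.75631756  255.67633224] [ 9.83504819e-01  1.80880736e-01 -2.40781066e-05 -6.55968607e-04] 0.0
45.779910859429414 321.04482176987386 229.37072618316245 (array([895.2228932 , 238.48994328, 868.51248761]), array([-0.41665065, -0.23122736, -0.87936863]))
55.18110340604788 314.52165937475286 241.65854821489424 (array([366.05468657,  21.76504046, 919.82212278]), array([ 0.15282514,  0.01319183, -0.98824379]))
```

View pics/t0.png

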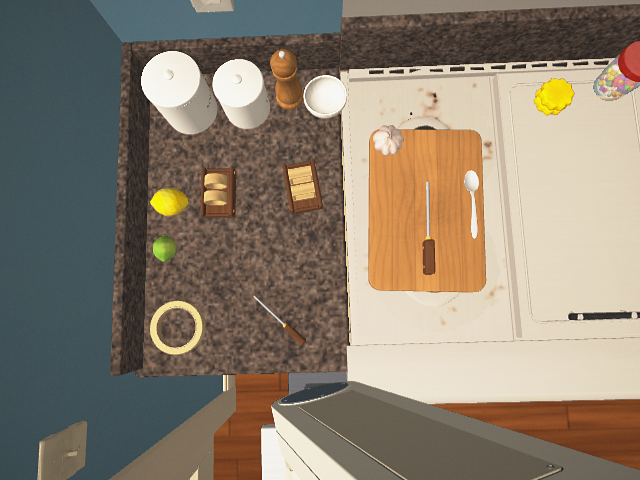

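View pics/s0.png

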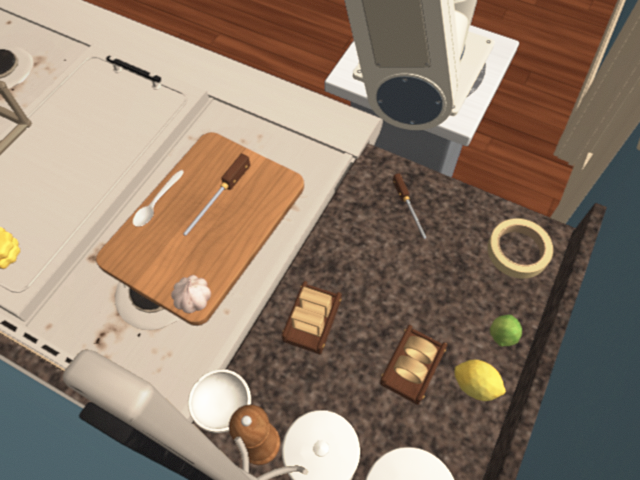

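Top view: the skewer candidates are the large one on the board (handle 429,256) and a small look-alike on the worktop (handle 292,334), and I choose the one on the board. The rack candidates are the round rings at (217,190) and the square ones at (303,187), and I choose the round ones. Next is one close crop to check.

```bash
python3 - <<'E'
from h import *
t=cv2.imread('pics/t0.png');s=cv2.imread('pics/s0.png')
a=cv2.resize(t[170:280,400:460],None,fx=5,fy=5,interpolation=2)   #300x550
b=cv2.resize(t[160:225,190:250],None,fx=5,fy=5,interpolation=2) #300x325
d=cv2.resize(s[320:405,375:450],None,fx=4,fy=4,interpolation=2)
o=np.zeros((550,600,3),np.uint8);o[:,:300]=a;o[:325,300:]=b
e=cv2.resize(d,(200,225));o[325:,300:500]=e
cv2.imwrite('pics/c0.png',o)
E
```

```text
(no output)
```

View pics/c0.png

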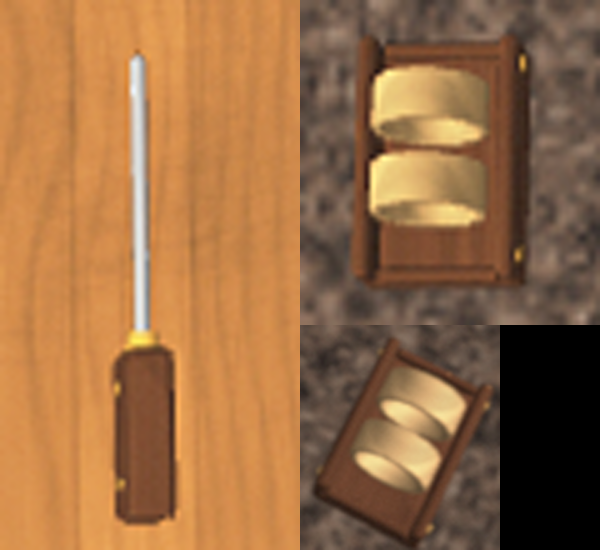

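The crop confirms the choice: a big flat-sided handle (about 57x173 px at 5x) with the rod tip at top-image (427,180), and two round rings in the rack whose inner curve is visible. Next I fit the poses in both views.

```bash
cat > fit.py <<'E'
from h import *
from scipy.optimize import minimize
S=4
def load(n): return {k:v for k,v in np.load('pics/%s.npz'%n).items()}
C=[load('scene'),load('top')]
def hull(c,P):
    m=np.zeros((480*S,640*S),np.uint8); p=np.array([proj(c,q) for q in P])
    cv2.fillConvexPoly(m,cv2.convexHull(np.round((p+.5)*S).astype(np.int32)),1); return m
def pose(p,z): 
    c,s=np.cos(p[2]),np.sin(p[2]); return lambda L:[(p[0]+c*a-s*b,p[1]+s*a+c*b,z+h) for a,b,h in L]
def fit(models,z,masks,boxes,p0):
    M=[]
    for c,mk,b in zip(C,masks,boxes):
        x0,y0,x1,y1=b; k=np.zeros((480,640),np.uint8);k[y0:y1,x0:x1]=mk(c['image'][y0:y1,x0:x1].astype(int))
        M.append(cv2.resize(k*255,None,fx=S,fy=S,interpolation=cv2.INTER_LINEAR)>127)
    def cost(p,full=False):
        v=[]
        for c,m,b in zip(C,M,boxes):
            h=sum(hull(c,pose(p,z)(L)) for L in models)>0
            w=slice(b[1]*S,b[3]*S),slice(b[0]*S,b[2]*S)
            v.append((h[w]&m[w]).sum()/(h[w]|m[w]).sum())
        return v if full else -sum(v)
    s=np.array(p0)+np.array([[0,0,0],[12,0,0],[0,12,0],[0,0,.15]])
    o=minimize(cost,p0,method='Nelder-Mead',options=dict(initial_simplex=s,xatol=.05,fatol=1e-4))
    return o.x,cost(o.x,True)
E
python3 - <<'E'
from fit import *
a=np.linspace(0,2*np.pi,40)
ring=lambda o:[(o+d,23*np.cos(t),23*np.sin(t)) for d in(-10,10) for t in a if 23*np.sin(t)>-12]
beige=lambda i:((i[...,0]>150)&(i[...,0]-i[...,2]>25)).astype(np.uint8)
brown=lambda i:((i[...,0]<130)&(i[...,0]>i[...,2])).astype(np.uint8)
t=C[1]
p0=onz(t,217,200,37);print('ring0',p0)
rp,q=fit([ring(0),ring(34)],37,[beige]*2,[(375,320,450,405),(190,160,250,225)],[p0[0],p0[1],0]);print('rings near',rp,q)
h0=onz(t,429,256,62)
box=[(x,y,z) for x in(-32,32) for y in(-9,9) for z in(-15,15)]
hp,q=fit([box],62,[brown]*2,[(215,145,258,195),(415,230,445,282)],[h0[0],h0[1],0]);print('handle',hp,q)
tip=onz(t,427.4,180.5,62);print('tip top',tip, 'scene', onz(C[0],186,234,62),'yaw',np.arctan2(tip[1]-hp[1],tip[0]-hp[0]),np.hypot(*(tip[:2]-hp[:2])))
for n,px in dict(sq=(303,187),lemon=(169,202),bd_tl=(369,129),bd_br=(486,292)).items(): print(n,onz(t,*px,40))
o=[]
for c,b in zip(C,[(375,320,450,405),(190,160,250,225)]):
    im=cv2.resize(c['image'][:,:,::-1],None,fx=S,fy=S)
    for L in(ring(0),ring(34)):
        cs,_=cv2.findContours(hull(c,pose(rp,37)(L)),0,2);cv2.drawContours(im,cs,-1,(0,0,255),1)
    o.append(cv2.resize(im[b[1]*S:b[3]*S,b[0]*S:b[2]*S],(300,300)))
for c,b in zip(C,[(180,145,260,245),(400,175,460,280)]):
    im=cv2.resize(c['image'][:,:,::-1],None,fx=S,fy=S)
    for L in(box,[(d,0,0) for d in np.linspace(32,147,9)]+[(40,.1,0)]):
        cs,_=cv2.findContours(hull(c,pose(hp,62)(L)),0,2);cv2.drawContours(im,cs,-1,(0,0,255),1)
    o.append(cv2.resize(im[b[1]*S:b[3]*S,b[0]*S:b[2]*S],(300,300)))
cv2.imwrite('pics/f0.png',np.vstack([np.hstack(o[:2]),np.hstack(o[2:])]))
E
```

```text
ring0 [589.66899599 235.42010901  37.        ]
rings near [ 5.95036621e+02  2.40580391e+02 -3.26767792e-02] [np.float64(0.7050906119309714), np.float64(0.7426770814841115)]
handle [ 4.60502296e+02 -1.67669333e+02 -2.97003350e-02] [np.float64(0.7311948977677734), np.float64(0.7169074580242093)]
tip top [ 607.02911583 -175.74925984   62.        ] scene [ 605.2231844  -171.40600947   62.        ] yaw -0.05508719691805364 146.74942613761374
sq [609.09459721  63.84144368  40.        ]
lemon [588.29071152 330.46671785  40.        ]
bd_tl [723.91770421 -71.55393322  40.        ]
bd_br [ 392.51334252 -276.36469409   40.        ]
```

View pics/f0.png

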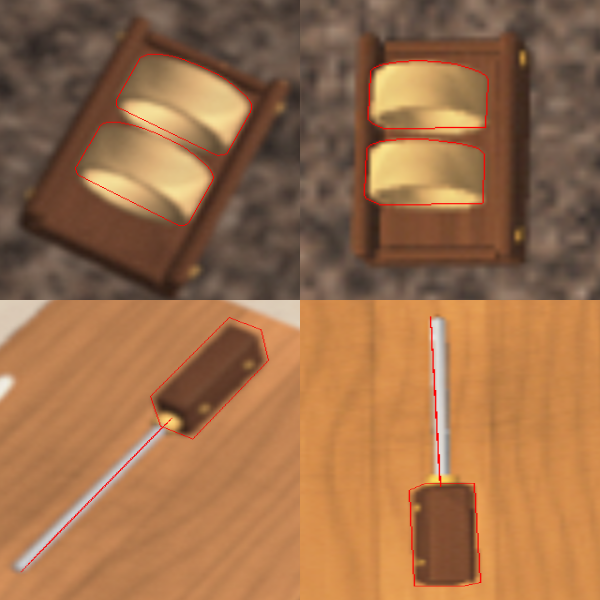

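The overlays line up. In the left panels the ring outlines hug both rings, and the skewer box fits. The rod yaw is closer to -0.05. Now I compute the moves.

```bash
cat >> h.py <<'E'
def plan(pos,yaw,pitch=0,cmd=None):
    """tool down, tool x at world angle yaw (rad), rod tip raised by pitch rad; shift and turn from pose cmd"""
    s=r.sense(); p0,q0=cmd if cmd else (s['ee_pos'],s['orientation'])
    R0=R.from_quat(q0); Rt=R.from_euler('z',yaw)*R.from_euler('x',np.pi)
    Rt=R.from_rotvec(-pitch*np.array([-np.sin(yaw+np.pi),np.cos(yaw+np.pi),0]))*Rt
    print('xyz',np.round(R0.inv().apply(np.array(pos)-p0),1),'rot',np.round((R0.inv()*Rt).as_rotvec(degrees=True),2))
E
python3 -c "
from h import *
plan([461,-168,150],np.pi-.048)
print(r.sense()['joints'])"
```

```text
xyz [ 371.  -228.7  106.1] rot [-0.0000e+00 -9.0000e-02 -1.5641e+02]
[-1.35961274e+00  2.59141303e-01  2.08889891e-02  1.33369192e+00
  1.46323243e-05  1.41820624e+00]
```

>>> play_rows([
  {"x": 186,"y": -114,"z": 10,"rz": -78,"grip": 60},
  {"x": 186,"y": -114,"z": 10,"rz": -78,"grip": 60},
  {"x": 186,"y": -114,"z": 10,"rz": -78,"grip": 60},
  {"x": 186,"y": -114,"z": 10,"rz": -78,"grip": 60},
  {"x": 186,"y": -114,"z": 10,"rz": -78,"grip": 60},
  {"x": 371,"y": -229,"z": 100,"rz": -156.4,"grip": 60},
  {"x": 371,"y": -229,"z": 100,"rz": -156.4,"grip": 60},
  {"x": 371,"y": -229,"z": 100,"rz": -156.4,"grip": 60},
  {"x": 371,"y": -229,"z": 100,"rz": -156.4,"grip": 60},
  {"x": 371,"y": -229,"z": 100,"rz": -156.4,"grip": 60},
  {"x": 371,"y": -229,"z": 100,"rz": -156.4,"grip": 60},
  {"x": 371,"y": -229,"z": 100,"rz": -156.4,"grip": 60},
  {"x": 371,"y": -229,"z": 100,"rz": -156.4,"grip": 60},
  {"x": 371,"y": -229,"z": 100,"rz": -156.4,"grip": 60},
  {"x": 371,"y": -229,"z": 100,"rz": -156.4,"grip": 60},
  {"x": 371,"y": -229,"z": 100,"rz": -156.4,"grip": 60},
  {"x": 371,"y": -229,"z": 100,"rz": -156.4,"grip": 60},
  {"x": 371,"y": -229,"z": 100,"rz": -156.4,"grip": 60},
  {"x": 371,"y": -229,"z": 100,"rz": -156.4,"grip": 60},
  {"x": 371,"y": -229,"z": 100,"rz": -156.4,"grip": 60},
], newtons=60)

```text
invalid input
```

```bash
python3 -c "
from h import *
plan([461,-168,76],np.pi-.048)
print(r.sense()['joints'])
snap('wrist','pics/w0.png')"
```

```text
xyz [ 371.  -228.6  180.1] rot [-0.0000e+00 -9.0000e-02 -1.5641e+02]
[-1.35961274e+00  2.59141303e-01  2.08889891e-02  1.33369192e+00
  1.46323243e-05  1.41820624e+00]
```

View pics/w0.png

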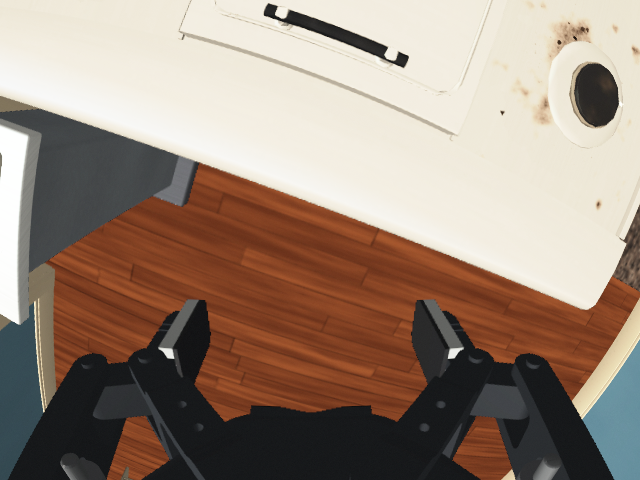

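That wrist picture only shows the start pose: the floor and the range edge, with the fingers open. The move was refused, so I resend it with all fields.

>>> play_rows([
  {"rx": 0,"ry": 0,"rz": -78,"x": 186,"y": -114,"z": 10,"grip": 60},
  {"rx": 0,"ry": 0,"rz": -78,"x": 186,"y": -114,"z": 10,"grip": 60},
  {"rx": 0,"ry": 0,"rz": -78,"x": 186,"y": -114,"z": 10,"grip": 60},
  {"rx": 0,"ry": 0,"rz": -78,"x": 186,"y": -114,"z": 10,"grip": 60},
  {"rx": 0,"ry": 0,"rz": -78,"x": 186,"y": -114,"z": 10,"grip": 60},
  {"rx": 0,"ry": 0,"rz": -78,"x": 186,"y": -114,"z": 10,"grip": 60},
  {"rx": 0,"ry": 0,"rz": -156,"x": 371,"y": -229,"z": 100,"grip": 60},
  {"rx": 0,"ry": 0,"rz": -156,"x": 371,"y": -229,"z": 100,"grip": 60},
  {"rx": 0,"ry": 0,"rz": -156,"x": 371,"y": -229,"z": 100,"grip": 60},
  {"rx": 0,"ry": 0,"rz": -156,"x": 371,"y": -229,"z": 100,"grip": 60},
  {"rx": 0,"ry": 0,"rz": -156,"x": 371,"y": -229,"z": 100,"grip": 60},
  {"rx": 0,"ry": 0,"rz": -156,"x": 371,"y": -229,"z": 100,"grip": 60},
  {"rx": 0,"ry": 0,"rz": -156,"x": 371,"y": -229,"z": 100,"grip": 60},
  {"rx": 0,"ry": 0,"rz": -156,"x": 371,"y": -229,"z": 100,"grip": 60},
  {"rx": 0,"ry": 0,"rz": -156,"x": 371,"y": -229,"z": 100,"grip": 60},
  {"rx": 0,"ry": 0,"rz": -156,"x": 371,"y": -229,"z": 100,"grip": 60},
], newtons=60)

```text
clock: 1.48
ee_pos: [461.0, -167.5, 156.0]
orientation: [0.376, 0.927, 0.0, -0.0]
contact_force: [0.5, 0.3, 0.0]
finger_gap: 0.7
grasp_force: 0.0
```

```bash
python3 -c "
from h import *
plan([461,-168,76],np.pi-.048)
s=r.sense();print(s['joints'],s['ee_pos'],s['clock'])"
```

```text
xyz [-0.4 -0.3 80. ] rot [ 0.000e+00 -4.000e-02 -4.141e+01]
[-5.19812117e-01  2.11729421e-01 -3.06249995e-01  1.05352241e+00
 -4.06766836e-05  2.50905012e-01] [ 460.98120934 -167.51482191  155.9539316 ] 1.4833
```

>>> play_rows([
  {"rx": 0,"ry": 0,"rz": -41.4,"x": -0.4,"y": 0,"z": 20,"grip": 60},
  {"rx": 0,"ry": 0,"rz": -41.4,"x": -0.4,"y": 0,"z": 20,"grip": 60},
  {"rx": 0,"ry": 0,"rz": -41.4,"x": -0.4,"y": 0,"z": 20,"grip": 60},
  {"rx": 0,"ry": 0,"rz": -41.4,"x": -0.4,"y": 0,"z": 20,"grip": 60},
  {"rx": 0,"ry": 0,"rz": -41.4,"x": -0.4,"y": 0,"z": 20,"grip": 60},
  {"rx": 0,"ry": 0,"rz": -41.4,"x": -0.4,"y": 0,"z": 20,"grip": 60},
  {"rx": 0,"ry": 0,"rz": -41.4,"x": -0.4,"y": 0,"z": 20,"grip": 60},
  {"rx": 0,"ry": 0,"rz": -41.4,"x": -0.4,"y": 0,"z": 20,"grip": 60},
])

```text
clock: 2.15
ee_pos: [461.1, -168.2, 136.2]
orientation: [0.029, 1.0, 0.0, -0.0]
contact_force: [-0.6, -1.2, -0.3]
finger_gap: 0.705
grasp_force: 0.0
```

```bash
python3 -c "
from h import *
plan([461,-168,76],np.pi-.048)
c=snap('wrist','pics/w1.png');T=np.array(c['camera_from_world'])
f=240/np.tan(np.radians(c['fov_y'])/2)
im=c['image'][:,:,::-1].copy()
for d in (-32,0,32,147):
    p=np.array([461+d*np.cos(-.048),-168+d*np.sin(-.048),77 if d<=32 else 62]);q=T[:3,:3]@p+T[:3,3]
    n=np.hypot(q[0],q[1]);a=np.arctan2(n,q[2])*f;x=(int(c['cx']+a*q[0]/n),int(c['cy']+a*q[1]/n));print(x)
    cv2.circle(im,x,2,(0,255,0),-1)
cv2.imwrite('pics/w1.png',im)
s=r.sense();print(s['ee_pos'])"
```

```text
xyz [ 0.1  0.2 60.2] rot [ 0.01 -0.01 -0.6 ]
(311, 213)
(311, 272)
(312, 324)
(313, 437)
[ 461.17175784 -168.2165718   136.18243405]
```

View pics/w1.png

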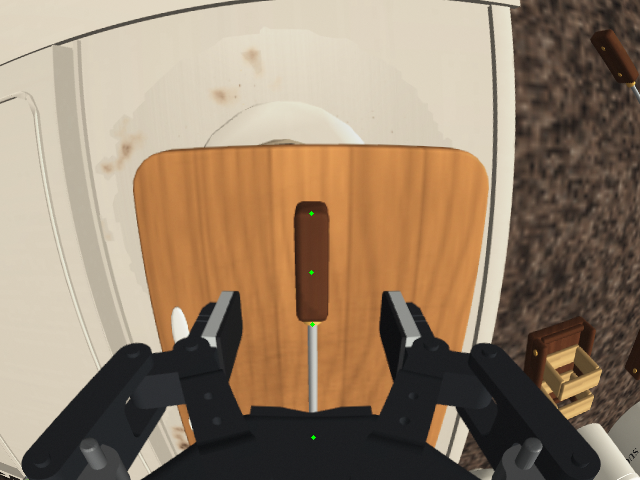

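The wrist view shows the handle centred between the jaws (columns 295-328, rows 203-322, predicted centre 311,272), about 2 mm nearer the robot than estimated. I descend and grip.

>>> play_rows([
  {"rx": 0,"ry": 0,"rz": -0.6,"x": 2,"y": 0,"z": 30,"grip": 60},
  {"rx": 0,"ry": 0,"rz": -0.6,"x": 2,"y": 0,"z": 45,"grip": 60},
  {"rx": 0,"ry": 0,"rz": -0.6,"x": 2,"y": 0,"z": 55,"grip": 60},
  {"rx": 0,"ry": 0,"rz": -0.6,"x": 2,"y": 0,"z": 60,"grip": 60},
  {"rx": 0,"ry": 0,"rz": -0.6,"x": 2,"y": 0,"z": 60,"grip": 60},
  {"rx": 0,"ry": 0,"rz": -0.6,"x": 2,"y": 0,"z": 60,"grip": 10},
  {"rx": 0,"ry": 0,"rz": -0.6,"x": 2,"y": 0,"z": 60,"grip": 10},
  {"rx": 0,"ry": 0,"rz": -0.6,"x": 2,"y": 0,"z": 60,"grip": 10},
  {"rx": 0,"ry": 0,"rz": -0.6,"x": 2,"y": 0,"z": 60,"grip": 10},
  {"rx": 0,"ry": 0,"rz": -0.6,"x": 2,"y": 0,"z": 60,"grip": 10},
  {"rx": 0,"ry": 0,"rz": -0.6,"x": 2,"y": 0,"z": 60,"grip": 10},
  {"rx": 0,"ry": 0,"rz": -0.6,"x": 2,"y": 0,"z": 60,"grip": 10},
  {"rx": 0,"ry": 0,"rz": -0.6,"x": 2,"y": 0,"z": 60,"grip": 10},
  {"rx": 0,"ry": 0,"rz": -0.6,"x": 2,"y": 0,"z": 60,"grip": 10},
], newtons=60)

```text
clock: 3.37
ee_pos: [459.7, -168.4, 77.1]
orientation: [0.022, 1.0, -0.0, 0.001]
contact_force: [-0.8, 0.6, 6.5]
finger_gap: 0.196
grasp_force: 59.3
```

>>> play_rows([
  {"rx": 0,"ry": 0,"rz": 0,"x": 0,"y": 0,"z": -30,"grip": 10},
  {"rx": 0,"ry": 0,"rz": 0,"x": 0,"y": 0,"z": -60,"grip": 10},
  {"rx": 0,"ry": 0,"rz": 0,"x": 0,"y": 0,"z": -90,"grip": 10},
  {"rx": 0,"ry": 0,"rz": 0,"x": 0,"y": 0,"z": -120,"grip": 10},
  {"rx": 0,"ry": 0,"rz": 0,"x": 0,"y": 0,"z": -140,"grip": 10},
  {"rx": 0,"ry": 0,"rz": 0,"x": 0,"y": 0,"z": -140,"grip": 10},
  {"rx": 0,"ry": 0,"rz": 0,"x": 0,"y": 0,"z": -140,"grip": 10},
])

```text
clock: 3.95
ee_pos: [459.6, -168.3, 217.2]
orientation: [0.022, 1.0, -0.001, 0.001]
contact_force: [-0.2, 0.6, -1.4]
finger_gap: 0.199
grasp_force: 58.7
```

```bash
python3 -c "
from h import *
s=r.sense();print(s['ee_pos'],s['finger_gap'],s['grasp_force'])
y=-.033
# handle centre 15 below tcp; retreat points along ring axis from near ring centre
for d,z in((205,215),(205,52),(65,52)): plan([595-d*np.cos(y),240.5-d*np.sin(y),z],np.pi+y)
c=snap('scene','pics/s1.png');t=snap('top','pics/t1.png')
cv2.imwrite('pics/s1c.png',np.hstack([c['image'][0:400,50:400,::-1],t['image'][80:480,200:600,::-1]]))
"
```

```text
[ 459.56598798 -168.33517415  217.22388378] 0.19932270645514624 58.696550130844116
xyz [ 88.  412.1   1.5] rot [-0.07  0.12 -0.68]
xyz [ 88.4 412.3 164.5] rot [-0.07  0.12 -0.68]
xyz [-51.6 413.9 164.9] rot [-0.07  0.12 -0.68]
```

View pics/s1c.png

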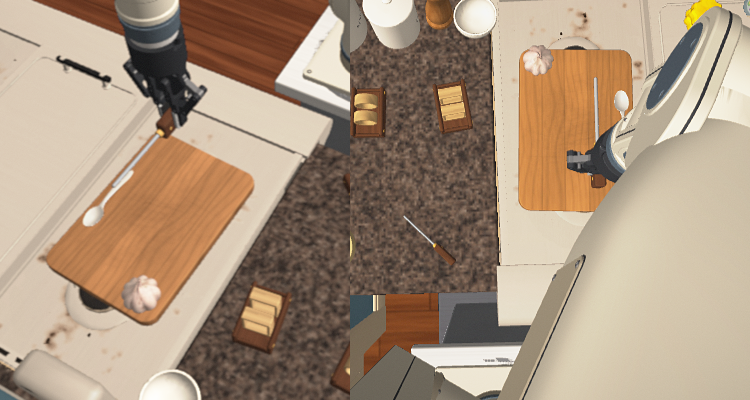

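The skewer is held straight and clear of the board (handle at about 165,125 in the left panel). I move to a point in front of the rack, still high.

>>> play_rows([
  {"rx": 0,"ry": 0,"rz": -0.7,"x": 20,"y": 35,"z": 0,"grip": 10},
  {"rx": 0,"ry": 0,"rz": -0.7,"x": 40,"y": 70,"z": 0,"grip": 10},
  {"rx": 0,"ry": 0,"rz": -0.7,"x": 60,"y": 105,"z": 0,"grip": 10},
  {"rx": 0,"ry": 0,"rz": -0.7,"x": 75,"y": 140,"z": 0,"grip": 10},
  {"rx": 0,"ry": 0,"rz": -0.7,"x": 88,"y": 175,"z": 0,"grip": 10},
  {"rx": 0,"ry": 0,"rz": -0.7,"x": 88,"y": 210,"z": 0,"grip": 10},
  {"rx": 0,"ry": 0,"rz": -0.7,"x": 88,"y": 245,"z": 0,"grip": 10},
  {"rx": 0,"ry": 0,"rz": -0.7,"x": 88,"y": 280,"z": 0,"grip": 10},
  {"rx": 0,"ry": 0,"rz": -0.7,"x": 88,"y": 315,"z": 0,"grip": 10},
  {"rx": 0,"ry": 0,"rz": -0.7,"x": 88,"y": 350,"z": 0,"grip": 10},
  {"rx": 0,"ry": 0,"rz": -0.7,"x": 88,"y": 385,"z": 0,"grip": 10},
  {"rx": 0,"ry": 0,"rz": -0.7,"x": 88,"y": 405,"z": 0,"grip": 10},
  {"rx": 0,"ry": 0,"rz": -0.7,"x": 88,"y": 412,"z": 0,"grip": 10},
  {"rx": 0,"ry": 0,"rz": -0.7,"x": 88,"y": 412,"z": 80,"grip": 10},
  {"rx": 0,"ry": 0,"rz": -0.7,"x": 88,"y": 412,"z": 130,"grip": 10},
  {"rx": 0,"ry": 0,"rz": -0.7,"x": 88,"y": 412,"z": 155,"grip": 10},
  {"rx": 0,"ry": 0,"rz": -0.7,"x": 88,"y": 412,"z": 165,"grip": 10},
  {"rx": 0,"ry": 0,"rz": -0.7,"x": 88,"y": 412,"z": 165,"grip": 10},
  {"rx": 0,"ry": 0,"rz": -0.7,"x": 88,"y": 412,"z": 165,"grip": 10},
  {"rx": 0,"ry": 0,"rz": -0.7,"x": 88,"y": 412,"z": 165,"grip": 10},
])

```text
clock: 5.72
ee_pos: [390.5, 247.3, 52.7]
orientation: [0.017, 1.0, 0.0, 0.0]
contact_force: [1.1, 0.2, -0.7]
finger_gap: 0.198
grasp_force: 58.9
```

```bash
python3 -c "
from h import *
s=r.sense();p=np.array(s['ee_pos']);print(p,s['joints'])
y=-.033
plan([595-65*np.cos(y),240.5-65*np.sin(y),52],np.pi+y)
o=[]
for n,b in(('scene',(360,200,540,400)),('top',(150,150,330,350))):
    c=snap(n,'pics/%s2.png'%n);im=c['image'][:,:,::-1].copy();im=cv2.resize(im,None,fx=2,fy=2)
    A=lambda q:tuple(int(2*v+1) for v in proj(c,q))
    for d in np.arange(32,148,115/6): cv2.circle(im,A(p+[d*np.cos(y),d*np.sin(y),-15]),1,(0,255,0),-1)
    for d in(0,34): cv2.circle(im,A([595+d*np.cos(y),240.5+d*np.sin(y),37]),2,(0,0,255),-1)
    o.append(im[b[1]*2:b[3]*2,b[0]*2:b[2]*2])
cv2.imwrite('pics/i2.png',np.hstack(o))
"
```

```text
[390.46090093 247.26156343  52.6601332 ] [ 3.82664487e-01  2.71517172e-01 -5.32919477e-01  7.65803368e-01
 -6.56448010e-05  4.15722880e-01]
xyz [-139.7   -0.     0.7] rot [ 0.01  0.03 -0.  ]
```

View pics/i2.png

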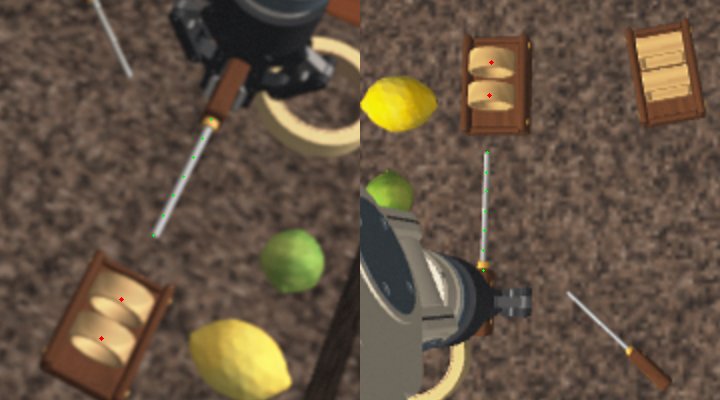

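Predicted rod dots (green) lie on the rod in both views, and the rings' centres (red) are in line with it. I insert the rod.

>>> play_rows([
  {"rx": 0,"ry": 0,"rz": 0,"x": -15,"y": 0,"z": 0.5,"grip": 10},
  {"rx": 0,"ry": 0,"rz": 0,"x": -30,"y": 0,"z": 0.5,"grip": 10},
  {"rx": 0,"ry": 0,"rz": 0,"x": -45,"y": 0,"z": 0.5,"grip": 10},
  {"rx": 0,"ry": 0,"rz": 0,"x": -60,"y": 0,"z": 0.5,"grip": 10},
  {"rx": 0,"ry": 0,"rz": 0,"x": -75,"y": 0,"z": 0.5,"grip": 10},
  {"rx": 0,"ry": 0,"rz": 0,"x": -90,"y": 0,"z": 0.5,"grip": 10},
  {"rx": 0,"ry": 0,"rz": 0,"x": -105,"y": 0,"z": 0.5,"grip": 10},
  {"rx": 0,"ry": 0,"rz": 0,"x": -120,"y": 0,"z": 0.5,"grip": 10},
  {"rx": 0,"ry": 0,"rz": 0,"x": -132,"y": 0,"z": 0.5,"grip": 10},
  {"rx": 0,"ry": 0,"rz": 0,"x": -138,"y": 0,"z": 0.5,"grip": 10},
  {"rx": 0,"ry": 0,"rz": 0,"x": -138,"y": 0,"z": 0.5,"grip": 10},
  {"rx": 0,"ry": 0,"rz": 0,"x": -138,"y": 0,"z": 0.5,"grip": 10},
  {"rx": 0,"ry": 0,"rz": 0,"x": -138,"y": 0,"z": 0.5,"grip": 10},
  {"rx": 0,"ry": 0,"rz": 0,"x": -138,"y": 0,"z": 0.5,"grip": 10},
  {"rx": 0,"ry": 0,"rz": 0,"x": -138,"y": 0,"z": 0.5,"grip": 10},
])

```text
clock: 7.07
ee_pos: [527.1, 243.0, 51.1]
orientation: [0.016, 1.0, 0.0, -0.0]
contact_force: [0.0, -0.0, -0.5]
finger_gap: 0.202
grasp_force: 58.9
```

```bash
python3 -c "
from h import *
y=-.033
s=r.sense();p=np.array(s['ee_pos']);print(p,s['contact_force'])
for pt in (0,.14): plan(p+[0,0,20],np.pi+y,pt)
c=snap('scene','pics/s3.png');t=snap('top','pics/t3.png')
cv2.imwrite('pics/i3.png',np.hstack([cv2.resize(c['image'][230:410,360:520,::-1],(480,540)),cv2.resize(t['image'][150:290,190:270,::-1],(308,540))]))
"
```

```text
[527.14252025 242.98750826  51.05478231] [ 0.01465438 -0.01324617 -0.54713549]
xyz [  0.   0. -20.] rot [ 0.   -0.    0.05]
xyz [  0.   0. -20.] rot [ 0.01 -8.02  0.05]
```

View pics/i3.png

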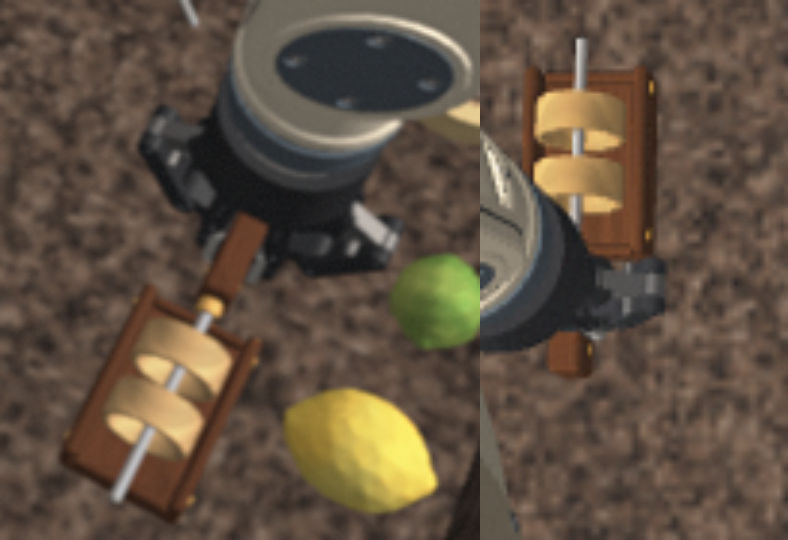

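The rod runs through both round rings, with its tip past the rack's far end (left panel 120,498). I lift level first, then raise the tip by 8°.

>>> play_rows([
  {"rx": 0,"ry": 0,"rz": 0,"x": 0,"y": 0,"z": -6,"grip": 10},
  {"rx": 0,"ry": 0,"rz": 0,"x": 0,"y": 0,"z": -12,"grip": 10},
  {"rx": 0,"ry": 0,"rz": 0,"x": 0,"y": 0,"z": -16,"grip": 10},
  {"rx": 0,"ry": 0,"rz": 0,"x": 0,"y": 0,"z": -20,"grip": 10},
  {"rx": 0,"ry": -1,"rz": 0,"x": 0,"y": 0,"z": -26,"grip": 10},
  {"rx": 0,"ry": -2,"rz": 0,"x": 0,"y": 0,"z": -34,"grip": 10},
  {"rx": 0,"ry": -3,"rz": 0,"x": 0,"y": 0,"z": -44,"grip": 10},
  {"rx": 0,"ry": -4,"rz": 0,"x": 0,"y": 0,"z": -54,"grip": 10},
  {"rx": 0,"ry": -5,"rz": 0,"x": 0,"y": 0,"z": -66,"grip": 10},
  {"rx": 0,"ry": -6,"rz": 0,"x": 0,"y": 0,"z": -80,"grip": 10},
  {"rx": 0,"ry": -7,"rz": 0,"x": 0,"y": 0,"z": -95,"grip": 10},
  {"rx": 0,"ry": -8,"rz": 0,"x": 0,"y": 0,"z": -110,"grip": 10},
  {"rx": 0,"ry": -8,"rz": 0,"x": 0,"y": 0,"z": -125,"grip": 10},
  {"rx": 0,"ry": -8,"rz": 0,"x": 0,"y": 0,"z": -140,"grip": 10},
  {"rx": 0,"ry": -8,"rz": 0,"x": 0,"y": 0,"z": -152,"grip": 10},
  {"rx": 0,"ry": -8,"rz": 0,"x": 0,"y": 0,"z": -160,"grip": 10},
  {"rx": 0,"ry": -8,"rz": 0,"x": 0,"y": 0,"z": -160,"grip": 10},
  {"rx": 0,"ry": -8,"rz": 0,"x": 0,"y": 0,"z": -160,"grip": 10},
  {"rx": 0,"ry": -8,"rz": 0,"x": 0,"y": 0,"z": -160,"grip": 10},
])

```text
clock: 8.75
ee_pos: [527.3, 242.8, 210.2]
orientation: [0.016, 0.997, -0.001, 0.069]
contact_force: [-0.0, 0.7, -2.2]
finger_gap: 0.201
grasp_force: 58.8
```

```bash
python3 -c "
from h import *
y=-.048
s=r.sense();print(s['ee_pos'])
for q in ([490,243,211],[475,-168,211],[459.7,-168.3,211]): plan(q,np.pi+y,.14)
c=snap('scene','pics/s4.png');t=snap('top','pics/t4.png')
cv2.imwrite('pics/i4.png',np.hstack([c['image'][130:450,250:590,::-1],cv2.resize(t['image'][100:290,150:350,::-1],(337,320))]))
"
```

```text
[527.33864991 242.77620473 210.208351  ]
xyz [36.9 -1.  -6. ] rot [ 0.1  -0.07  0.88]
xyz [  38.5 -412.3   -6. ] rot [ 0.1  -0.07  0.88]
xyz [  53.6 -413.1   -8.1] rot [ 0.1  -0.07  0.88]
```

View pics/i4.png

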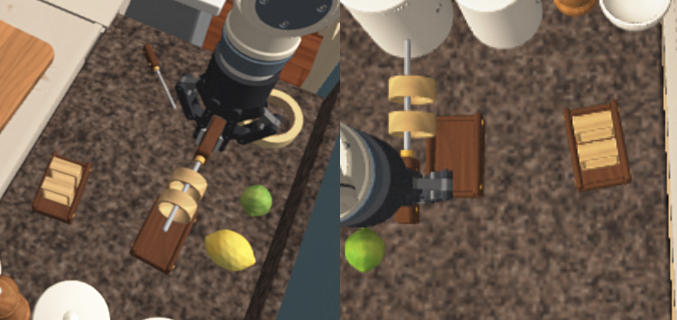

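Both rings hang on the raised rod, and the round rack below is empty. I carry them back over the board.

>>> play_rows([
  {"rx": 0,"ry": 0,"rz": 0.9,"x": 10,"y": -10,"z": -3,"grip": 10},
  {"rx": 0,"ry": 0,"rz": 0.9,"x": 20,"y": -25,"z": -5,"grip": 10},
  {"rx": 0,"ry": 0,"rz": 0.9,"x": 30,"y": -45,"z": -8,"grip": 10},
  {"rx": 0,"ry": 0,"rz": 0.9,"x": 40,"y": -67,"z": -8,"grip": 10},
  {"rx": 0,"ry": 0,"rz": 0.9,"x": 48,"y": -90,"z": -8,"grip": 10},
  {"rx": 0,"ry": 0,"rz": 0.9,"x": 54,"y": -115,"z": -8,"grip": 10},
  {"rx": 0,"ry": 0,"rz": 0.9,"x": 54,"y": -140,"z": -8,"grip": 10},
  {"rx": 0,"ry": 0,"rz": 0.9,"x": 54,"y": -165,"z": -8,"grip": 10},
  {"rx": 0,"ry": 0,"rz": 0.9,"x": 54,"y": -190,"z": -8,"grip": 10},
  {"rx": 0,"ry": 0,"rz": 0.9,"x": 54,"y": -215,"z": -8,"grip": 10},
  {"rx": 0,"ry": 0,"rz": 0.9,"x": 54,"y": -240,"z": -8,"grip": 10},
  {"rx": 0,"ry": 0,"rz": 0.9,"x": 54,"y": -265,"z": -8,"grip": 10},
  {"rx": 0,"ry": 0,"rz": 0.9,"x": 54,"y": -290,"z": -8,"grip": 10},
  {"rx": 0,"ry": 0,"rz": 0.9,"x": 54,"y": -315,"z": -8,"grip": 10},
  {"rx": 0,"ry": 0,"rz": 0.9,"x": 54,"y": -340,"z": -8,"grip": 10},
  {"rx": 0,"ry": 0,"rz": 0.9,"x": 54,"y": -365,"z": -8,"grip": 10},
  {"rx": 0,"ry": 0,"rz": 0.9,"x": 54,"y": -388,"z": -8,"grip": 10},
  {"rx": 0,"ry": 0,"rz": 0.9,"x": 54,"y": -403,"z": -8,"grip": 10},
  {"rx": 0,"ry": 0,"rz": 0.9,"x": 54,"y": -410,"z": -8,"grip": 10},
  {"rx": 0,"ry": 0,"rz": 0.9,"x": 54,"y": -413,"z": -8,"grip": 10},
])

```text
clock: 10.52
ee_pos: [459.4, -169.0, 210.6]
orientation: [0.025, 0.997, -0.0, 0.069]
contact_force: [-0.6, 0.8, -1.9]
finger_gap: 0.197
grasp_force: 58.8
```

```bash
python3 -c "
from h import *
y=-.048
s=r.sense();print(s['ee_pos'],s['joints'])
for q,pt in (([459.7,-168.3,120],.14),([459.7,-168.3,105],0),([459.7,-168.3,77.5],0)): plan(q,np.pi+y,pt)
c=snap('scene','pics/s5.png')
"
```

```text
[ 459.43153902 -168.98878589  210.60376635] [-0.56349028  0.09731281 -0.30959859  1.04423167  0.07027799 -0.50942791]
xyz [12.3  0.5 89.8] rot [ 0.14 -0.08 -0.12]
xyz [ 14.4   0.4 104.6] rot [ 0.15  7.94 -0.11]
xyz [ 18.2   0.3 131.9] rot [ 0.15  7.94 -0.11]
```

>>> play_rows([
  {"rx": 0,"ry": 0,"rz": 0,"x": 2,"y": 0,"z": 15,"grip": 10},
  {"rx": 0,"ry": 0,"rz": 0,"x": 5,"y": 0,"z": 37,"grip": 10},
  {"rx": 0,"ry": 0,"rz": 0,"x": 8,"y": 0,"z": 59,"grip": 10},
  {"rx": 0,"ry": 0,"rz": 0,"x": 11,"y": 0,"z": 77,"grip": 10},
  {"rx": 0,"ry": 1.5,"rz": 0,"x": 12,"y": 0,"z": 88,"grip": 10},
  {"rx": 0,"ry": 3,"rz": 0,"x": 13,"y": 0,"z": 94,"grip": 10},
  {"rx": 0,"ry": 4.5,"rz": 0,"x": 13.5,"y": 0,"z": 98,"grip": 10},
  {"rx": 0,"ry": 6,"rz": 0,"x": 14,"y": 0,"z": 102,"grip": 10},
  {"rx": 0,"ry": 7.3,"rz": 0,"x": 14.4,"y": 0,"z": 106,"grip": 10},
  {"rx": 0,"ry": 8,"rz": 0,"x": 15,"y": 0,"z": 110,"grip": 10},
  {"rx": 0,"ry": 8,"rz": 0,"x": 15.6,"y": 0,"z": 114,"grip": 10},
  {"rx": 0,"ry": 8,"rz": 0,"x": 16,"y": 0,"z": 118,"grip": 10},
  {"rx": 0,"ry": 8,"rz": 0,"x": 16.7,"y": 0,"z": 122,"grip": 10},
  {"rx": 0,"ry": 8,"rz": 0,"x": 17.2,"y": 0,"z": 126,"grip": 10},
  {"rx": 0,"ry": 8,"rz": 0,"x": 17.7,"y": 0,"z": 129,"grip": 10},
  {"rx": 0,"ry": 8,"rz": 0,"x": 18,"y": 0,"z": 131,"grip": 10},
  {"rx": 0,"ry": 8,"rz": 0,"x": 18.2,"y": 0,"z": 132,"grip": 10},
  {"rx": 0,"ry": 8,"rz": 0,"x": 18.2,"y": 0,"z": 132,"grip": 10},
  {"rx": 0,"ry": 8,"rz": 0,"x": 18.2,"y": 0,"z": 132,"grip": 10},
])

```text
clock: 12.15
ee_pos: [460.0, -167.9, 78.0]
orientation: [0.024, 1.0, 0.001, 0.0]
contact_force: [-0.1, -0.1, -1.6]
finger_gap: 0.197
grasp_force: 58.9
```

>>> play_rows([
  {"rx": 0,"ry": 0,"rz": 0,"x": 0,"y": 0,"z": 0.7,"grip": 10},
  {"rx": 0,"ry": 0,"rz": 0,"x": 0,"y": 0,"z": 1.2,"grip": 10},
  {"rx": 0,"ry": 0,"rz": 0,"x": 0,"y": 0,"z": 1.2,"grip": 10},
  {"rx": 0,"ry": 0,"rz": 0,"x": 0,"y": 0,"z": 1.2,"grip": 10},
])

```text
clock: 12.48
ee_pos: [460.1, -167.9, 77.1]
orientation: [0.024, 1.0, 0.001, 0.0]
contact_force: [-0.6, 0.2, 5.3]
finger_gap: 0.199
grasp_force: 59.7
```

Contact with the board is felt. I open gently and retreat upward.

>>> play_rows([
  {"rx": 0,"ry": 0,"rz": 0,"x": 0,"y": 0,"z": 0,"grip": 22},
  {"rx": 0,"ry": 0,"rz": 0,"x": 0,"y": 0,"z": 0,"grip": 26},
  {"rx": 0,"ry": 0,"rz": 0,"x": 0,"y": 0,"z": 0,"grip": 35},
  {"rx": 0,"ry": 0,"rz": 0,"x": 0,"y": 0,"z": 0,"grip": 45},
  {"rx": 0,"ry": 0,"rz": 0,"x": 0,"y": 0,"z": 0,"grip": 55},
  {"rx": 0,"ry": 0,"rz": 0,"x": 0,"y": 0,"z": 0,"grip": 55},
  {"rx": 0,"ry": 0,"rz": 0,"x": 0,"y": 0,"z": -10,"grip": 55},
  {"rx": 0,"ry": 0,"rz": 0,"x": 0,"y": 0,"z": -25,"grip": 55},
  {"rx": 0,"ry": 0,"rz": 0,"x": 0,"y": 0,"z": -50,"grip": 55},
  {"rx": 0,"ry": 0,"rz": 0,"x": 0,"y": 0,"z": -80,"grip": 55},
  {"rx": 0,"ry": 0,"rz": 0,"x": 0,"y": 0,"z": -110,"grip": 55},
  {"rx": 0,"ry": 0,"rz": 0,"x": 0,"y": 0,"z": -140,"grip": 55},
  {"rx": 0,"ry": 0,"rz": 0,"x": 0,"y": 0,"z": -160,"grip": 55},
  {"rx": 0,"ry": 0,"rz": 0,"x": 0,"y": 0,"z": -160,"grip": 55},
  {"rx": 0,"ry": 0,"rz": 0,"x": 0,"y": 0,"z": -160,"grip": 55},
  {"rx": 0,"ry": 0,"rz": 0,"x": 0,"y": 0,"z": -160,"grip": 55},
  {"rx": 0,"ry": 0,"rz": 0,"x": 0,"y": 0,"z": -160,"grip": 55},
  {"rx": 0,"ry": 0,"rz": 0,"x": 0,"y": 0,"z": -160,"grip": 55},
])

```text
clock: 13.98
ee_pos: [459.6, -168.0, 235.6]
orientation: [0.024, 1.0, 0.002, -0.001]
contact_force: [-0.8, -0.2, -0.4]
finger_gap: 0.644
grasp_force: 0.0
```

```bash
python3 - <<'E'
from h import *
a=snap('scene','pics/s6.png')['image'].astype(int)
for _ in range(8): r.read_camera('top')
c=snap('scene','pics/s7.png');b=c['image'].astype(int)
t0=cv2.imread('pics/s0.png')[:,:,::-1].astype(int)
print('motion px',(abs(a-b).max(2)>25).sum())
# new light-beige (ring) blobs on the board vs start image, positions at z=70 in the skewer frame
m=((abs(b-t0).max(2)>35)&(b[...,0]>150)&(b[...,1]>120)&(b[...,0]-b[...,2]>25)).astype(np.uint8)
m[:, 320:]=0
n,l,st,ce=cv2.connectedComponentsWithStats(m)
y=-.048
for i in range(1,n):
    if st[i,4]>25:
        p=onz(c,*ce[i],75);d=p[:2]-[459.5,-168];print(st[i],np.round(p),'skewer frame',np.round([d[0]*np.cos(y)+d[1]*np.sin(y),-d[0]*np.sin(y)+d[1]*np.cos(y)]))
# handle still where it was?
h=((b[...,0]<130)&(b[...,0]>b[...,2]+10))[145:195,215:258];h0=((t0[...,0]<130)&(t0[...,0]>t0[...,2]+10))[145:195,215:258]
for k in(h0,h): print('handle px',k.sum(),np.argwhere(k).mean(0)+[145,215])
E
```

```text
motion px 587
[173   0  47  11 247] [ 147. -453.   75.] skewer frame [-298. -299.]
[191 187  36  37 613] [ 548. -162.   75.] skewer frame [88. 10.]
handle px 487 [170.72073922 235.62628337]
handle px 484 [170.78099174 235.26652893]
```

```bash
python3 - <<'E'
from h import *
a=cv2.imread('pics/s7.png')[:,:,::-1].astype(int)
for k in range(3):
    for _ in range(6): r.read_camera('top')
    b=snap('scene','pics/s8%d.png'%k)['image'].astype(int)
    w=np.argwhere(abs(a-b).max(2)>25); print(len(w), w.min(0) if len(w) else '',w.max(0) if len(w) else ''); 
    ww=abs(a-b).max(2)[180:235,180:240];print('ring area',(ww>25).sum()); a=b
m=((b[...,0]>185)&(b[...,1]>155)&(b[...,0]-b[...,2]>25))[175:240,180:245]
for row in m[::2]: print(''.join('#' if v else '.' for v in row))
E
```

```text
0  
ring area 0
0  
ring area 0
0  
ring area 0
.#...............................................................
#................................................................
.................................................................
.................................................................
.................................................................
..........................................#####..................
...............................#####.......####..................
..............................##########.........................
............................###############......................
..........................##################.....................
............................##################...................
......................#########################..................
......................#########..###############.................
.......................#######....#############..................
....................#########...#####.########...................
....................#########.#######...####..................
[... 425 characters left out ...]
#.#########.............................
.................##########..####................................
....................######.......................................
.................................................................
.................................................................
.................................................................
.................................................................
.................................................................
.................................................................
.................................................................
.................................................................
```

```bash
python3 -c "
from h import *
print(r.job_done())"
```

```text
the job is handed in; nothing more can be done
None
```

I handed the job in at about 16 s of the 54 s: the skewer is back on the board and released, both round rings are still on its rod, nothing is moving, and I never touched the square rings; the final state was checked from image measurements only, and the hand-in returned no verdict.

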